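# Set up a glued board to press over the drip tray

## Task

Set the glued-up board to press over the drip tray: stand the wooden bearer alongside the tray's left edge and the aluminium tube bearer alongside its right edge (left and right as the robot sees them), each parallel to its edge, centred along it, and a finger's width (about 15 mm) off it; then lay the board level across both bearers, squarely, its middle over the middle of the tray, and put the iron weight upright on the middle of the board. Stand the glue bottle upright on the bench behind the tray (the side away from the robot), centred on the tray's far edge, about 20 mm off it. Leave the offcut, the screw jar and the hammer where they are.

Things in the scene. Friction and masses are not known exactly. Their poses are not given: they have to be found in the camera images.
- tray: Drip tray: shallow open square aluminium tray, 90 x 90 x 14 mm high, fixed to the bench, empty. Origin: centre of its underside, at bench height (z = 0). Its +x axis points away from the robot (its 'behind'; turned by at most 0.2 rad), +y to its left, z up. It stands on the left or on the right half of the bench.
- wood_bearer: Wooden bearer: solid brown bar 110 mm long (its x) x 28 mm wide (its y) x 40 mm high, 80 g. Origin: centre of its underside. Starts lying across the robot's view on the green cutting mat (fixed, 300 x 300 mm, top 4 mm above the bench) that carries all five things to be moved. Fingertips kept above 14 mm clear the tray's rim.
- tube_bearer: Aluminium tube bearer: hollow rectangular tube, open at both ends, 80 mm long (its x) x 30 mm wide (its y) x 40 mm high, 100 g, walls 4 mm. Origin: centre of its underside. Starts on the cutting mat (top at 4 mm), long side across the robot's view.
- board: Glued-up board: flat pale wooden board of two strips, 56 mm wide (its x) x 200 mm long (its y) x 18 mm thick, 130 g. Origin: centre of its underside. Starts flat on the cutting mat (top at 4 mm), at its far side. Can be gripped across its 56 mm width.
- weight: Iron weight: dark round weight, base 52 mm diameter and 30 mm high, with a knob on top: neck 20 mm diameter, from 44 to 58 mm height a head of 26 mm diameter; 58 mm high overall, about 0.5 kg. Origin: centre of its underside, z up. Starts upright on the cutting mat (top at 4 mm).
- glue: Glue bottle: closed white plastic bottle with a grey cap, round body 48 mm diameter, 100 mm high overall, cylindrical up to about 65 mm height, about 140 g. Origin: centre of its underside, z up. Starts upright on the cutting mat (top at 4 mm).
- offcut: Bystander: small plywood offcut, 50 x 36 x 22 mm, on the bench between the tray and the mat. Origin: centre of its underside. Not to be disturbed.
- jar: Bystander: glass screw jar with a steel lid, 64 mm diameter, 80 mm high, standing on the bench beyond the work. Origin: centre of its underside. Not to be disturbed.
- hammer: Bystander: hammer lying across the bench beyond the work, 0.26 m long, 26 mm high, origin under the handle's middle. Not to be disturbed.
Not all that is in view belongs to the job. What is shaped like the weight but pink is not meant.

How it is judged:
By the outcome, as a careful person would: the job done as asked, in the order asked, and still so for the second after the job is handed in, with the robot touching nothing.
It also fails if it takes over 138 s, if anything falls off the work surface, if the arm or the gripper's body presses on something with over 40 N, if the wrist force passes 120 N, or if a joint passes its speed limit or range.

## Robot

A 7-joint arm with a two-finger parallel gripper is mounted at the origin on the work surface. World frame = base frame: x ahead of the robot, y to its left, z up, the work surface at z = 0. Lengths are in m, angles in rad, forces in N, time in s.
With the tool pointing down it reaches from about 0.375 to 0.925 m from the base axis. Payload 3.1 kg.
Tool frame: the origin (TCP) lies at the very end of the fingers, on their centre line; the grasp point (between the pads) lies 19 mm behind it (arm.grasp_offset is the distance from the TCP to the grasp point, in m); z points along the fingers, y is the line along which they close (so a half turn about z gives the same grasp; the last joint's range is limited). The gripper opens to 85 mm and grips with 20 to 120 N. Pads are 22 mm wide; open, the fingers measure 114 mm over their backs; the gripper's body (76 mm by 85 mm) begins 54 mm behind the grasp point. The pads swing forward as they close: fully open they stand 13 mm farther back than shut.
Start: joints at [-1.299, 0.383, 0.044, 1.598, -0.018, 1.161, -0.05], TCP at [0.235, 0.606, 0.231] pointing down, gripper open.
Joint ranges: [-2.61, 2.61], [-0.41, 2.15], [-1.48, 1.57], [0, 2.5], [-1.57, 4.71], [0.05, 1.97], [-2.85, 2.85]. Speed limits (rad/s): [2.79, 2.79, 3.14, 3.14, 3.14, 3.14, 3.14].

## Interface

Orientations are given as [roll, pitch, yaw] about the fixed x, y, z axes, in that order (R = Rz(yaw) Ry(pitch) Rx(roll)).
In Python, from cell import read_state, optics, arm gives the robot as it stands. The module is installed in compiled form; this text tells all that it offers.
- The arm moves only by the shell command python3 -m inch 'ROWS' [FORCE]. ROWS is text: rows parted by semicolons, each of 5 numbers parted by spaces: the shift along the tool's x, y, z in mm, then the turn about the tool's z in rad, then the finger opening in mm, from 0 to 85.4. A call has exactly 5 rows; each row is the pose to reach, as a shift and turn from the pose commanded when the call began, along the tool's axes at that moment; what a row does not reach only later rows make up. A row lasts 1/8 s, in which the tool goes at most 62.5 mm and 10.7 degrees, less where a joint would pass 70% of its speed; a pose out of reach is approached as far as the arm can. A call with a gripper value outside its range is refused whole. The fingers move at their own pace and stop on an object; FORCE is the grip in N (left out, the last holds). Time passes only in rows, so rows that repeat a pose let the fingers close, or fill a call up. It gives the time, the measured TCP pose, the force, the opening and the grip force at its end, in the units of the state.
- read_state(): the state, without advancing time (a new reading comes with each control period).
- optics.get_image(name): name is "side" or "top"; returns (picture, depth): 400x640x3 uint8, red, green, blue; 400x640 float32, m along the optical axis (not along the pixel's ray), 0 where there is no reading.
- optics.camera_model(name): a dict with "fx", "fy", "cx", "cy" (pixels), "dist" ([k1, k2, p1, p2, k3] as OpenCV has them; the pictures are not rectified), "camera_from_world" (4x4, takes a point from world to camera coordinates). Camera axes: x right, y down, z forward; pixel columns grow to the right and rows downward; lengths in m; the calibration is good to about 2 mm. A picture is of the moment at which its call begins. camera_model takes no time and is no camera call.
- arm.sign_off(): hands the job in; it is judged then, once.
The state is a dict: "time_s": time; "q": joint angles; "dq": joint speeds; "joint_torque": joint torques, N m; "tool_pos": TCP position; "orientation": TCP orientation; "force": force on the tool from outside, world axes, zero at the start; "torque": the same for the moment, N m; "width": finger opening in m; "gripper_force": force on a finger pad.
Only numpy, scipy, OpenCV 4.12 (cv2) and the standard library are available. Lean on these libraries where they do the work, as an engineer would, in place of code of your own. Each camera call takes 0.05 s, during which the arm holds its last target. There are 200 camera calls.

## Working session

There is one attempt and no reset: what is moved stays moved. The work goes in short steps, Python scripts to look and compute and a shell command to move; the robot and the scene stay as the last step left them, time stands still between calls to the robot, and variables do not carry over. Pictures are saved under pics/ and viewed, at most 14 in all, crops included, and the job is handed in when it is done.

```bash
mkdir -p pics; ls; cat > h.py <<'E'
import numpy as np, cv2
from cell import read_state, optics, arm
def grab(n):
    p,d=optics.get_image(n); np.savez('/tmp/%s.npz'%n,p=p,d=d); return p,d
def load(n):
    z=np.load('/tmp/%s.npz'%n); return z['p'],z['d']
def ray(n,uv):
    m=optics.camera_model(n); K=np.array([[m['fx'],0,m['cx']],[0,m['fy'],m['cy']],[0,0,1]])
    T=np.array(m['camera_from_world']); uv=np.asarray(uv,float).reshape(-1,1,2)
    x=cv2.undistortPoints(uv,K,np.array(m['dist'])).reshape(-1,2)
    d=np.c_[x,np.ones(len(x))]@T[:3,:3]; c=-T[:3,:3].T@T[:3,3]
    return c,d
def plane(n,uv,z):
    c,d=ray(n,uv); return c+d*((z-c[2])/d[:,2])[:,None]
def dep(n,uv,dd):
    c,d=ray(n,uv); return c+d*np.asarray(dd).reshape(-1,1)
def cloud(n,d):
    v,u=np.mgrid[0:400,0:640]; return dep(n,np.c_[u.ravel(),v.ravel()],d.ravel()).reshape(400,640,3)
E
python3 - <<'E'
from h import *
for n in('side','top'):
    p,d=grab(n); cv2.imwrite(f'pics/{n}0.png',p[:,:,::-1]); c,_=ray(n,[[320,200]]);print(n,c,_)
s=read_state();print({k:np.round(v,3) for k,v in s.items()},arm.grasp_offset)
E
```

```text
pics
side [0.48679063 0.73522979 0.58245883] [[ 0.15429271 -0.78803776 -0.59615289]]
top [0.43235173 0.0226415  1.24835661] [[ 0.12798359 -0.02161637 -0.99160059]]
{'time_s': np.float64(0.1), 'q': array([-1.299,  0.384,  0.044,  1.599, -0.018,  1.161, -0.05 ]), 'dq': array([ 0.001, -0.001, -0.   , -0.003,  0.001, -0.   ,  0.001]), 'joint_torque': array([ 3.0000e-03, -4.3473e+01,  1.0290e+00, -2.5046e+01,  1.1000e-02,
        5.0000e-03,  0.0000e+00]), 'tool_pos': array([0.235, 0.605, 0.23 ]), 'orientation': array([-3.139,  0.   ,  2.772]), 'force': array([-1.187,  0.233, -0.32 ]), 'torque': array([ 0.012, -0.085, -0.024]), 'gripper_force': np.float64(0.0), 'width': np.float64(0.085)} 0.0187
```

View pics/top0.png

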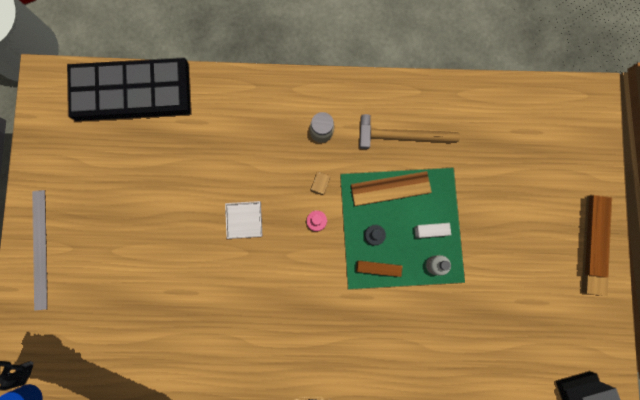

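View pics/side0.png

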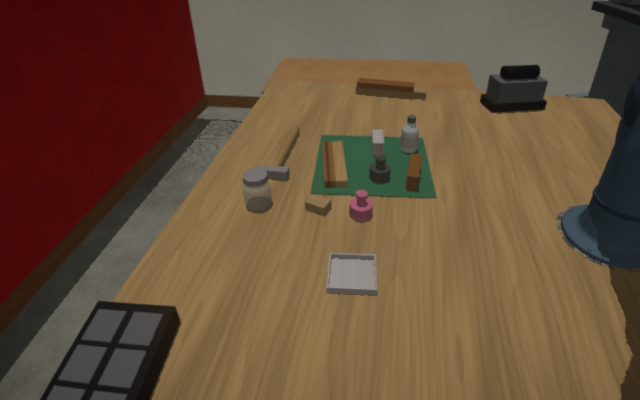

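Top view: tray (243,220), mat centre (403,228) with board (391,188), dark weight (375,234), tube (433,230), wood bearer (380,269) and glue (438,265). The offcut is at (320,183), jar (321,127) and hammer (410,134). There are two weight-shaped things: the pink one at (317,220), which is a decoy, and the dark one at (375,234) on the mat, which is the one meant. The side view agrees (weight 380,170; pink 361,207). The enlarged crop comes next, with the measurements.

```bash
python3 - <<'E'
from h import *
p,d=load('top'); cv2.imwrite('pics/crop0.png',cv2.resize(p[110:300,215:475,::-1],None,fx=3,fy=3,interpolation=cv2.INTER_CUBIC))
for n in('top','side'):
    p,d=load(n); P=cloud(n,d); hsv=cv2.cvtColor(p,cv2.COLOR_RGB2HSV)
    x,y,z=P[...,0],P[...,1],P[...,2]
    roi=(d>0)&(x>.35)&(x<.8)&(y>-.35)&(y<.4)
    bench=roi&(z<.02)&(z>-.02)
    print(n,'bench z',np.median(z[bench]))
    g=roi&(hsv[...,0]>60)&(hsv[...,0]<90)&(hsv[...,1]>120)
    print(' mat',np.median(z[g]),cv2.minAreaRect(P[g][:,:2].astype(np.float32)))
    m=(roi&(z>.011)).astype(np.uint8)
    k,l,st,ce=cv2.connectedComponentsWithStats(m)
    for i in range(1,k):
        if st[i,4]<25: continue
        q=P[l==i]; h=np.percentile(q[:,2],97); t=q[q[:,2]>h-.008]
        r=cv2.minAreaRect(t[:,:2].astype(np.float32))
        print(' ',np.round(ce[i]),st[i,4],'h%.3f'%h,'c',np.round(r[0],4),np.round(r[1],3),round(r[2],1),np.median(p[l==i],0))
E
```

```text
top bench z 0.001150894480939968
 mat 0.004261460806329609 ((0.5287085771560669, -0.2149907499551773), (0.29576778411865234, 0.2938879728317261), 4.822359561920166)
  [321. 127.] 561 h0.084 c [ 0.7758 -0.0016] [0.048 0.053] 0.0 [148. 141. 141.]
  [401. 135.] 1063 h0.030 c [ 0.7694 -0.2267] [0.065 0.246] 1.1 [148. 115.  64.]
  [320. 182.] 272 h0.027 c [ 0.637  -0.0032] [0.036 0.051] 71.6 [178. 137.  82.]
  [391. 188.] 1716 h0.027 c [ 0.6287 -0.1861] [0.057 0.203] 11.4 [149.5 106.   60. ]
  [258. 214.] 66 h0.019 c [0.5424 0.1544] [0.092 0.03 ] 19.2 [184.5 166.  157.5]
  [230. 206.] 48 h0.019 c [0.5699 0.2237] [0.033 0.065] 45.2 [182.5 163.5 145. ]
  [316. 220.] 331 h0.061 c [0.5384 0.0041] [0.025 0.022] 1.8 [219. 107. 137.]
  [231. 234.] 47 h0.020 c [0.4957 0.2197] [0.053 0.029] 56.6 [182. 163. 143.]
  [375. 234.] 345 h0.065 c [ 0.5063 -0.1449] [0.022 0.023] 1.6 [57. 62. 64.]
  [433. 230.] 419 h0.048 c [ 0.5196 -0.2908] [0.031 0.082] 4.8 [208. 201. 195.]
  [439. 265.] 394 h0.106 c [ 0.4338 -0.3014] [0.021 0.021] 58.8 [102.  103.5 100. ]
  [378. 269.] 514 h0.049 c [ 0.4204 -0.1544] [0.11  0.028] 84.9 [130.  74.  29.]
side bench z 1.1974883888488108e-05
 mat nan ((0.0, 0.0), (0.0, 0.0), 0.0)
  [409. 135.] 532 h0.103 c [ 0.4353 -0.2992] [0.021 0.021] 16.7 [86. 82. 76.]
  [267. 175.] 1493 h0.080 c [ 7.751e-01 -6.000e-04] [0.049 0.054] 0.3 [107.  94.  69.]
  [378. 139.] 214 h0.044 c [ 0.5205 -0.2882] [0.03 0.08] 6.0 [143. 138. 133.]
  [334. 163.] 933 h0.025 c [ 0.6275 -0.1849] [0.056 0.202] 11.3 [115.  85.  55.]
  [413. 171.] 394 h0.044 c [ 0.4231 -0.1543] [0.113 0.028] 85.0 [103.  70.  38.]
  [380. 169.] 398 h0.061 c [ 0.5047 -0.1432] [0.024 0.024] 3.3 [42. 43. 37.]
  [361. 204.] 490 h0.059 c [0.538  0.0045] [0.024 0.023] 7.0 [115.   70.5  78.5]
  [318. 202.] 317 h0.024 c [ 0.636  -0.0045] [0.039 0.051] 72.5 [134. 110.  76.]
  [352. 271.] 316 h0.016 c [0.5363 0.1909] [0.09  0.094] 5.2 [134.  125.  115.5]
  return _methods._mean(a, axis=axis, dtype=dtype,
  ret = ret.dtype.type(ret / rcount)
```

View pics/crop0.png

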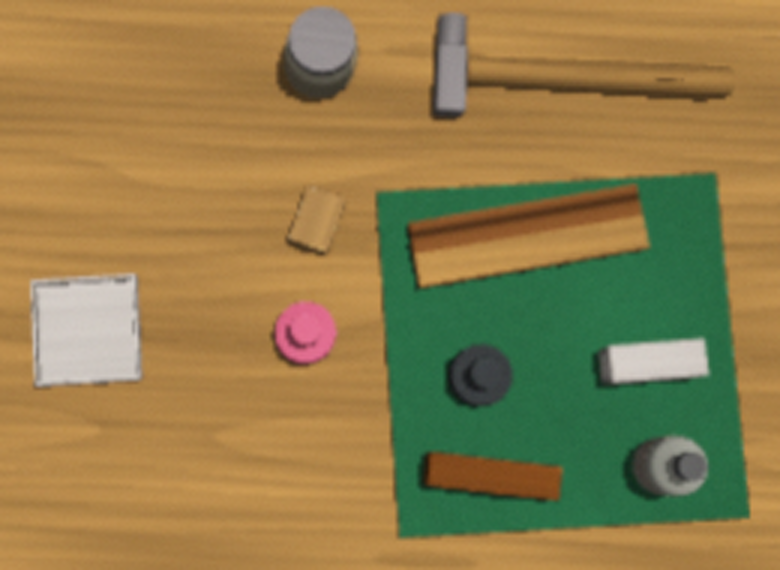

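The crop confirms it: the dark round weight at crop (480,375) is on the mat, and the pink one at (305,332) is the decoy. Sizes and heights match the description. Next I'll get the tray's edges from both views and add a move-planning helper.

```bash
cat >> h.py <<'E'
from scipy.spatial.transform import Rotation as Ro
def to(x,y,z,yaw=None,base=None):
    s=read_state(); p=np.array(s['tool_pos']); R=Ro.from_euler('xyz',s['orientation']).as_matrix()
    sh=R.T@(np.array([x,y,z])-p)*1e3; cy=s['orientation'][2]
    t=0 if yaw is None else -((np.radians(yaw)-cy+np.pi)%(2*np.pi)-np.pi)
    print('t%.2f'%s['time_s'],'p',np.round(p,4),'yaw %.1f'%np.degrees(cy),'w%.3f'%s['width'],'-> shift',np.round(sh,1),'turn %.3f'%t)
E
python3 - <<'E'
from h import *
for n,(a,b,c,e) in {'top':(215,195,275,250),'side':(315,240,395,305)}.items():
    p,d=load(n); hsv=cv2.cvtColor(p,cv2.COLOR_RGB2HSV)
    m=np.zeros((400,640),np.uint8); m[b:e,a:c]=(hsv[b:e,a:c,1]<75)&(hsv[b:e,a:c,2]>70)
    m=cv2.morphologyEx(m,cv2.MORPH_CLOSE,np.ones((5,5)))
    cs=max(cv2.findContours(m,0,cv2.CHAIN_APPROX_NONE)[0],key=cv2.contourArea)[:,0]
    w=plane(n,cs,.014)[:,:2]; r=cv2.minAreaRect((w*1000).astype(np.float32)); print(n,m.sum(),np.round(r[0],1),np.round(r[1],1),r[2])
    # line fit per side
    a0=np.radians(r[2]); 
    if a0>.8:a0-=np.pi/2
    q=(w-np.array(r[0])/1e3)@np.array([[np.cos(a0),-np.sin(a0)],[np.sin(a0),np.cos(a0)]])*1000
    for ax in(0,1):
        for sg in(1,-1):
            k=(q[:,ax]*sg>36)&(abs(q[:,1-ax])<35); f=np.polyfit(q[k][:,1-ax],q[k][:,ax],1); print('  side',ax,sg,'off %.1f slope %.3f deg'%(f[1],np.degrees(np.arctan(f[0])*(1 if ax else -1))+np.degrees(a0)))
to(.4218,-.1544,.12,85)
E
```

```text
top 1270 [535.5 191.4] [91.4 91.4] 5.253359317779541
  side 0 1 off 44.4 slope 4.677 deg
  side 0 -1 off -44.2 slope 4.436 deg
  side 1 1 off 44.6 slope 5.109 deg
  side 1 -1 off -44.4 slope 5.368 deg
side 1995 [536.5 196.9] [ 91.  103.2] 4.655524253845215
  side 0 1 off 44.6 slope 4.819 deg
  side 0 -1 off -44.9 slope 5.394 deg
  side 1 1 off 50.3 slope 4.709 deg
  side 1 -1 off -50.1 slope 5.135 deg
t0.10 p [0.2346 0.6053 0.23  ] yaw 158.8 w0.085 -> shift [-449.  -640.5  111.6] turn 1.288
```

```bash
python3 -c "
from h import *
to(.5,.15,.2,120)"
```

```text
t0.10 p [0.2346 0.6053 0.23  ] yaw 158.8 w0.085 -> shift [-412.  -328.6   30.8] turn 0.678
```

```bash
python3 -m inch '-48 -38 4 0 50;-96 -76 8 0 50;-144 -114 12 0 50;-192 -152 16 0 50;-240 -190 18 0 50'; python3 -m inch '-43 -34 3 0.14 50;-86 -68 6 0.28 50;-129 -102 10 0.42 50;-172 -139 13 0.55 50;-172 -139 13 0.68 50'; python3 -c "
from h import *
to(.4218,-.1544,.12,85)"
```

```text
time_s: 0.72
tool_pos: [0.3905, 0.3399, 0.2127]
orientation: [-3.141, -0.0, 2.772]
force: [1.3, 0.6, 0.4]
width: 0.0498
gripper_force: 0.0
time_s: 1.35
tool_pos: [0.502, 0.1435, 0.1999]
orientation: [-3.14, 0.003, 2.077]
force: [-0.6, 0.2, 0.1]
width: 0.05
gripper_force: 0.0
t1.35 p [0.502  0.1435 0.1999] yaw 119.0 w0.050 -> shift [-221.6 -214.4   80.8] turn 0.593
```

```bash
python3 -m inch '-44 -43 16 0.12 50;-88 -86 32 0.24 50;-132 -129 48 0.36 50;-176 -172 64 0.48 50;-221 -214 80 0.59 50'; python3 -m inch '0 0 0 0 50;0 0 0 0 50;0 0 0 0 50;0 0 0 0 50;0 0 0 0 50'; python3 -c "
from h import *
to(.4218,-.1544,.021,85)"
```

```text
time_s: 1.98
tool_pos: [0.4249, -0.1441, 0.1212]
orientation: [3.141, -0.001, 1.499]
force: [0.7, -0.2, 0.2]
width: 0.0501
gripper_force: 0.0
time_s: 2.6
tool_pos: [0.4262, -0.1418, 0.1218]
orientation: [3.141, -0.0, 1.504]
force: [-1.3, 0.8, -0.2]
width: 0.0498
gripper_force: 0.0
t2.60 p [ 0.4262 -0.1418  0.1218] yaw 86.2 w0.050 -> shift [-12.9  -3.6 100.8] turn 0.020
```

```bash
python3 -m inch '-13 -3.6 30 0.02 50;-13 -3.6 60 0.02 50;-13 -3.6 85 0.02 50;-13 -3.6 101 0.02 50;-13 -3.6 101 0.02 50'; python3 -m inch '0 0 0 0 50;0 0 0 0 20;0 0 0 0 20;0 0 0 0 20;0 0 0 0 20' 50;python3 -m inch '0 0 0 0 20;0 0 -20 0 20;0 0 -50 0 20;0 0 -80 0 20;0 0 -120 0 20'; python3 -m inch '0 0 0 0 20;0 0 0 0 20;0 0 0 0 20;0 0 0 0 20;0 0 0 0 20'; python3 -c "
from h import *
to(.5297,.2647,.14,184.9)"
```

```text
time_s: 3.22
tool_pos: [0.4205, -0.1551, 0.0198]
orientation: [-3.139, -0.0, 1.482]
force: [0.6, -0.0, 0.4]
width: 0.0501
gripper_force: 0.0
time_s: 3.85
tool_pos: [0.4226, -0.1557, 0.0217]
orientation: [3.139, -0.0, 1.482]
force: [-0.0, 0.7, 6.4]
width: 0.0274
gripper_force: 50.4
time_s: 4.47
tool_pos: [0.4199, -0.1551, 0.1408]
orientation: [-3.139, 0.0, 1.482]
force: [0.4, 0.7, -0.1]
width: 0.0273
gripper_force: 49.5
time_s: 5.1
tool_pos: [0.4208, -0.1555, 0.14]
orientation: [-3.14, 0.0, 1.482]
force: [0.5, 0.2, -1.0]
width: 0.0274
gripper_force: 49.6
t5.10 p [ 0.4208 -0.1555  0.14  ] yaw 84.9 w0.027 -> shift [ 4.282e+02  7.110e+01 -3.000e-01] turn -1.745
```

```bash
python3 -m inch '40 7 0 -0.15 20;85 14 0 -0.32 20;130 21 0 -0.5 20;175 28 0 -0.68 20;220 36 0 -0.86 20'; python3 -m inch '0 0 0 0 20;0 0 0 0 20;0 0 0 0 20;0 0 0 0 20;0 0 0 0 20'; python3 -c "
from h import *
to(.5297,.2647,.14,184.9)"
```

```text
time_s: 5.72
tool_pos: [0.4768, 0.0618, 0.1404]
orientation: [-3.141, -0.0, 2.348]
force: [-0.1, 0.0, -1.2]
width: 0.0269
gripper_force: 49.5
time_s: 6.35
tool_pos: [0.4766, 0.0597, 0.1406]
orientation: [-3.142, -0.0, 2.34]
force: [-0.9, 0.3, -1.8]
width: 0.0272
gripper_force: 49.5
t6.35 p [0.4766 0.0597 0.1406] yaw 134.1 w0.027 -> shift [110.3 180.7   0.6] turn -0.887
```

```bash
python3 -m inch '22 36 0 -0.17 20;44 72 0 -0.35 20;66 108 0 -0.53 20;88 144 0 -0.71 20;110 180 0 -0.89 20'; python3 -m inch '0 0 10 0 20;0 0 30 0 20;0 0 50 0 20;0 0 60 0 20;0 0 60 0 20'; python3 -c "
from h import *
to(.5297,.2647,.018,184.9)
for n in('top','side'): grab(n)
p,d=load('side');cv2.imwrite('pics/s1.png',cv2.resize(p[180:330,250:470,::-1],None,fx=3,fy=3))"
```

```text
time_s: 6.98
tool_pos: [0.5294, 0.2658, 0.1405]
orientation: [-3.141, -0.0, -3.046]
force: [0.4, -0.8, -0.8]
width: 0.0271
gripper_force: 49.5
time_s: 7.6
tool_pos: [0.5283, 0.2638, 0.0794]
orientation: [-3.14, -0.002, -3.052]
force: [1.0, -0.5, -0.7]
width: 0.0274
gripper_force: 49.5
t7.60 p [0.5283 0.2638 0.0794] yaw -174.9 w0.027 -> shift [-1.6  0.8 61.4] turn 0.004
```

View pics/s1.png

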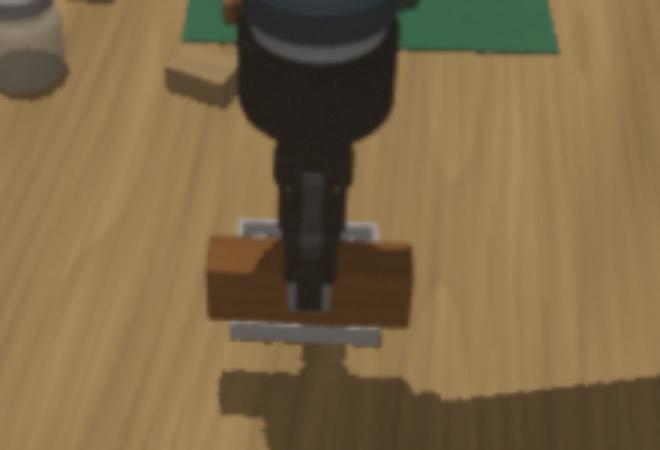

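The wood bearer is held level at about crop (310,280), parallel to the tray. I'll lower it, release it and lift off.

```bash
python3 -m inch '-1 0.5 15 0.004 20;-1.5 0.5 32 0.004 20;-1.5 0.5 48 0.004 20;-1.5 0.5 57 0.004 20;-1.5 0.5 62 0.004 20'; python3 -m inch '0 0 0.7 0 20;0 0 0.7 0 20;0 0 0.7 0 35;0 0 0.7 0 45;0 0 0.7 0 45';python3 -m inch '0 0 -10 0 45;0 0 -30 0 45;0 0 -60 0 45;0 0 -90 0 45;0 0 -120 0 45'; python3 -m inch '40 -40 -120 0 45;80 -80 -120 0 45;80 -120 -120 0 45;80 -160 -120 0 45;80 -190 -120 0 45'; cat > meas.py <<'E'
import sys
from h import *
# args: name zlo zhi x0 x1 y0 y1 : height-sliced region rectangles in both views
zl,zh,x0,x1,y0,y1=map(float,sys.argv[1:7])
for n in('top','side'):
    p,d=grab(n); P=cloud(n,d); o=.003 if n=='top' else 0
    m=(d>0)&(P[...,2]>zl+o)&(P[...,2]<zh+o)&(P[...,0]>x0)&(P[...,0]<x1)&(P[...,1]>y0)&(P[...,1]<y1)
    k,l,st,ce=cv2.connectedComponentsWithStats(m.astype(np.uint8))
    for i in range(1,k):
        if st[i,4]<15: continue
        q=P[l==i]; r=cv2.minAreaRect((q[:,:2]*1000).astype(np.float32))
        print(n,st[i,4],'z%.4f'%(np.median(q[:,2])-o),np.round(r[0],1),np.round(r[1],1),round(r[2],1))
E
python3 meas.py .033 .05 .4 .66 .08 .35; python3 -c "
from h import *
to(.520,-.2895,.16,94.9)"
```

```text
time_s: 8.32
tool_pos: [0.53, 0.2651, 0.0177]
orientation: [-3.141, -0.002, -3.055]
force: [-8.6, -3.8, 27.7]
width: 0.0272
gripper_force: 54.0
time_s: 8.95
tool_pos: [0.5308, 0.2656, 0.0182]
orientation: [3.141, 0.0, -3.055]
force: [-0.6, -0.2, -0.4]
width: 0.0452
gripper_force: 0.0
time_s: 9.57
tool_pos: [0.5311, 0.2656, 0.1408]
orientation: [3.14, 0.002, -3.056]
force: [1.3, 0.1, 0.8]
width: 0.0452
gripper_force: 0.0
time_s: 10.2
tool_pos: [0.4675, 0.0661, 0.2606]
orientation: [3.14, 0.004, -3.059]
force: [0.8, 0.4, 1.1]
width: 0.0451
gripper_force: 0.0
top 495 z0.0375 [529.9 265.8] [111.1  29. ] 5.1
side 952 z0.0392 [530.4 266.2] [109.2  31.1] 4.4
t10.30 p [0.4678 0.0645 0.2599] yaw -175.5 w0.045 -> shift [ -24.2 -357.    99.8] turn 1.563
```

Wood bearer is down: 16 mm gap, centred to 0.5 mm, parallel within 0.5°. Tube next.

```bash
python3 -m inch '-3 -40 10 0.17 50;-6 -80 20 0.34 50;-9 -120 30 0.51 50;-12 -160 40 0.68 50;-15 -200 50 0.85 50'; python3 -m inch '0 0 0 0.17 50;0 0 0 0.34 50;0 0 0 0.51 50;0 0 0 0.7 50;0 0 0 0.71 50';python3 -m inch '0 0 0 0 50;0 0 0 0 50;0 0 0 0 50;0 0 0 0 50;0 0 0 0 50'; python3 -c "
from h import *
to(.520,-.2895,.12,94.9)"
```

```text
time_s: 10.92
tool_pos: [0.5003, -0.1285, 0.2086]
orientation: [3.139, 0.001, 2.374]
force: [0.4, 0.2, -0.7]
width: 0.0502
gripper_force: 0.0
time_s: 11.55
tool_pos: [0.5001, -0.1275, 0.2086]
orientation: [3.14, -0.001, 1.671]
force: [0.6, -0.6, 0.6]
width: 0.0502
gripper_force: 0.0
time_s: 12.18
tool_pos: [0.4994, -0.1288, 0.2079]
orientation: [-3.142, 0.0, 1.668]
force: [-0.4, 0.1, 0.3]
width: 0.0498
gripper_force: 0.0
t12.18 p [ 0.4994 -0.1288  0.2079] yaw 95.6 w0.050 -> shift [-162.     4.9   87.9] turn 0.012
```

```bash
python3 -m inch '-40 1 0 0 50;-80 2 20 0 50;-120 3 50 0.012 50;-162 5 80 0.012 50;-162 5 88 0.012 50'; python3 -m inch '0 0 0 0 50;0 0 0 0 50;0 0 0 0 50;0 0 0 0 50;0 0 0 0 50';python3 -c "
from h import *
to(.520,-.2895,.021,94.9)"
```

```text
time_s: 12.8
tool_pos: [0.5174, -0.2936, 0.1178]
orientation: [-3.137, 0.002, 1.65]
force: [-0.1, -0.2, 0.1]
width: 0.05
gripper_force: 0.0
time_s: 13.42
tool_pos: [0.5204, -0.2891, 0.1203]
orientation: [3.141, -0.0, 1.657]
force: [-0.3, 0.3, 0.3]
width: 0.0501
gripper_force: 0.0
t13.43 p [ 0.5204 -0.2891  0.1203] yaw 94.9 w0.050 -> shift [-0.4 -0.5 99.3] turn 0.000
```

```bash
python3 -m inch '0 0 30 0 50;0 0 60 0 50;0 0 85 0 50;0 0 99 0 50;0 0 99 0 50'; python3 -m inch '0 0 0 0 50;0 0 0 0 20;0 0 0 0 20;0 0 0 0 20;0 0 0 0 20' 50;python3 -m inch '0 0 0 0 20;0 0 -20 0 20;0 0 -50 0 20;0 0 -80 0 20;0 0 -120 0 20'; python3 -m inch '40 0 0 -0.16 20;80 0 0 -0.32 20;120 0 0 -0.48 20;160 0 0 -0.64 20;200 0 0 -0.8 20'; python3 -m inch '0 0 0 0 20;0 0 0 0 20;0 0 0 0 20;0 0 0 0 20;0 0 0 0 20'; python3 -c "
from h import *
to(.5424,.1163,.14,184.9)"
```

```text
time_s: 14.05
tool_pos: [0.5194, -0.2891, 0.0201]
orientation: [-3.14, -0.001, 1.656]
force: [-0.4, -0.9, 0.4]
width: 0.0498
gripper_force: 0.0
time_s: 14.68
tool_pos: [0.5214, -0.2902, 0.0223]
orientation: [3.139, 0.001, 1.656]
force: [-0.2, 0.4, 5.9]
width: 0.029
gripper_force: 50.2
time_s: 15.3
tool_pos: [0.5188, -0.2887, 0.1415]
orientation: [-3.139, -0.001, 1.656]
force: [0.7, -0.3, -0.7]
width: 0.0285
gripper_force: 49.5
time_s: 15.92
tool_pos: [0.5022, -0.0891, 0.1415]
orientation: [3.142, -0.0, 2.461]
force: [0.2, -0.0, -1.1]
width: 0.0293
gripper_force: 49.4
time_s: 16.55
tool_pos: [0.503, -0.091, 0.1409]
orientation: [-3.141, 0.0, 2.454]
force: [-0.5, 0.8, -0.4]
width: 0.0292
gripper_force: 49.5
t16.55 p [ 0.503  -0.091   0.1409] yaw 140.6 w0.029 -> shift [101.1 185.2   0.8] turn -0.773
```

```bash
python3 -m inch '20 37 0 -0.15 20;40 74 0 -0.3 20;60 111 0 -0.46 20;80 148 0 -0.62 20;101 185 0 -0.773 20'; python3 -m inch '0 0 10 0 20;0 0 30 0 20;0 0 50 0 20;0 0 60 0 20;0 0 60 0 20'; python3 -c "
from h import *
to(.5424,.1163,.018,184.9)"
```

```text
time_s: 17.18
tool_pos: [0.5424, 0.1179, 0.1409]
orientation: [-3.141, 0.0, -3.05]
force: [-0.4, -0.3, -1.1]
width: 0.0292
gripper_force: 49.5
time_s: 17.8
tool_pos: [0.5413, 0.1158, 0.08]
orientation: [-3.141, -0.002, -3.056]
force: [-0.3, -0.4, -1.1]
width: 0.029
gripper_force: 49.6
t17.80 p [0.5413 0.1158 0.08  ] yaw -175.1 w0.029 -> shift [-1.3  0.4 62. ] turn 0.000
```

```bash
python3 -m inch '-1 0.4 15 0 20;-1 0.4 32 0 20;-1 0.4 48 0 20;-1 0.4 57 0 20;-1 0.4 62 0 20'; python3 -m inch '0 0 0.7 0 20;0 0 0.7 0 20;0 0 0.7 0 35;0 0 0.7 0 46;0 0 0.7 0 46';python3 -m inch '0 0 -10 0 46;0 0 -30 0 46;0 0 -60 0 46;0 0 -90 0 46;0 0 -120 0 46'; python3 -m inch '0 -40 -60 0 80;0 -80 -60 0 80;0 -120 -60 0.15 80;0 -160 -60 0.3 80;0 -200 -60 0.45 80'; python3 -m inch '0 0 0 0.18 80;0 0 0 0.36 80;0 0 0 0.54 80;0 0 0 0.72 80;0 0 0 0.9 80'; python3 meas.py .033 .05 .4 .66 .08 .35;python3 meas.py .012 .027 .55 .7 -.3 -.08; python3 -c "
from h import *
to(.6281,-.1855,.1,101.4)"
```

```text
time_s: 18.42
tool_pos: [0.5424, 0.1173, 0.0182]
orientation: [-3.141, -0.002, -3.054]
force: [-10.6, -2.9, 25.9]
width: 0.029
gripper_force: 53.1
time_s: 19.05
tool_pos: [0.5432, 0.1175, 0.0184]
orientation: [3.141, 0.0, -3.054]
force: [-0.2, -0.6, 0.7]
width: 0.046
gripper_force: 0.0
time_s: 19.68
tool_pos: [0.5431, 0.1174, 0.1399]
orientation: [3.141, 0.001, -3.055]
force: [0.1, 0.4, -0.3]
width: 0.0456
gripper_force: 0.0
time_s: 20.3
tool_pos: [0.5605, -0.0831, 0.1992]
orientation: [3.141, 0.001, 2.774]
force: [0.3, -0.3, 0.2]
width: 0.0799
gripper_force: 0.0
time_s: 20.92
tool_pos: [0.5604, -0.0818, 0.1989]
orientation: [3.141, -0.0, 1.873]
force: [-0.8, 0.1, 0.7]
width: 0.0799
gripper_force: 0.0
top 483 z0.0373 [529.8 265.9] [111.4  28.5] 4.9
top 365 z0.0374 [544.5 118.5] [79.7 29.9] 5.7
side 528 z0.0399 [543.9 117.4] [79.9 34.2] 5.4
side 948 z0.0392 [530.6 266.5] [109.   31.2] 4.7
top 410 z0.0195 [ 642.8 -255.4] [56.5 62.5] 11.2
side 920 z0.0219 [ 627.7 -186.2] [ 56.2 204.4] 11.4
t21.12 p [ 0.5605 -0.0817  0.1986] yaw 107.8 w0.080 -> shift [-119.5   32.5   98.6] turn 0.112
```

Tube is down: gap about 13.5 mm, off-centre 2 mm, angle good. Now the board.

```bash
python3 -m inch '-30 8 20 0.03 76;-60 16 40 0.06 76;-90 24 70 0.09 76;-119 32 98 0.11 76;-119 32 98 0.11 76'; python3 -m inch '0 0 0 0 76;0 0 0 0 76;0 0 0 0 76;0 0 0 0 76;0 0 0 0 76'; python3 -c "
from h import *
to(.6279,-.186,.006,101.4)"
```

```text
time_s: 21.75
tool_pos: [0.6251, -0.1879, 0.0974]
orientation: [-3.136, 0.0, 1.768]
force: [0.3, -0.2, 0.5]
width: 0.0757
gripper_force: 0.0
time_s: 22.38
tool_pos: [0.6271, -0.1852, 0.1006]
orientation: [3.141, -0.0, 1.769]
force: [-0.6, 0.9, 0.1]
width: 0.0763
gripper_force: 0.0
t22.38 p [ 0.6271 -0.1852  0.1006] yaw 101.4 w0.076 -> shift [-1.   0.5 94.6] turn -0.000
```

```bash
python3 -m inch '-1 0.5 25 0 76;-1 0.5 50 0 76;-1 0.5 75 0 76;-1 0.5 90 0 76;-1 0.5 94 0 76'; python3 -m inch '0 0 1 0 76;0 0 2 0 76;0 0 2 0 76;0 0 2 0 76;0 0 2 0 76'; python3 -c "
from h import *
print(np.round(read_state()['force'],1))
p,d=grab('side');cv2.imwrite('pics/s2.png',cv2.resize(p[70:220,250:470,::-1],None,fx=3,fy=3))"
```

```text
time_s: 23.0
tool_pos: [0.627, -0.1861, 0.0052]
orientation: [-3.14, -0.001, 1.769]
force: [0.3, -0.5, -0.6]
width: 0.0757
gripper_force: 0.0
time_s: 23.62
tool_pos: [0.6279, -0.1863, 0.0045]
orientation: [3.141, 0.0, 1.769]
force: [-0.5, -0.1, -1.3]
width: 0.0762
gripper_force: 0.0
[-0.5 -0.1 -1.3]
```

View pics/s2.png

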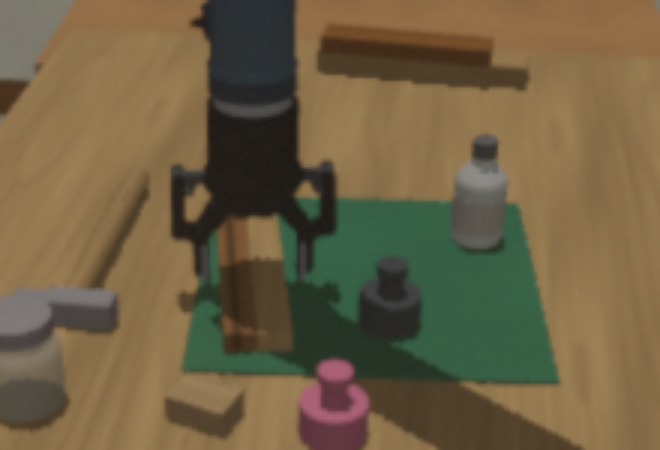

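The fingers straddle the board, with tips at crop (202,265) and (305,265), still above the mat. I'll go 3 mm lower and close.

```bash
python3 -m inch '0 0 3 0 76;0 0 3 0 76;0 0 3 0 66;0 0 3 0 62;0 0 3 0 60' 60; python3 -m inch '0 0 0 0 56;0 0 0 0 52;0 0 0 0 48;0 0 0 0 48;0 0 0 0 48'; python3 -m inch '0 0 0 0 48;0 0 -10 0 48;0 0 -30 0 48;0 0 -60 0 48;0 0 -60 0 48';  python3 meas.py .04 .09 .55 .7 -.3 -.08; python3 -c "
from h import *
to(.536,.191,.13,94.9)
p,d=load('side');cv2.imwrite('pics/s3.png',cv2.resize(p[70:220,250:470,::-1],None,fx=3,fy=3))"
```

```text
time_s: 24.3
tool_pos: [0.6278, -0.1864, 0.0013]
orientation: [3.142, 0.0, 1.769]
force: [0.2, -0.3, 0.7]
width: 0.06
gripper_force: 0.0
time_s: 24.92
tool_pos: [0.6283, -0.1865, 0.0018]
orientation: [3.141, 0.0, 1.769]
force: [0.5, 0.0, 5.5]
width: 0.0548
gripper_force: 65.0
time_s: 25.55
tool_pos: [0.6303, -0.1876, 0.0649]
orientation: [3.135, 0.003, 1.768]
force: [-0.3, 0.3, -0.9]
width: 0.0549
gripper_force: 64.4
top 694 z0.0821 [ 617.9 -129.8] [56.3 84. ] 11.1
side 1019 z0.0819 [ 626.9 -185.5] [ 80.8 201.1] 12.8
t25.65 p [ 0.6277 -0.1863  0.0617] yaw 101.3 w0.054 -> shift [387.9 -15.6 -68.3] turn 0.112
```

View pics/s3.png

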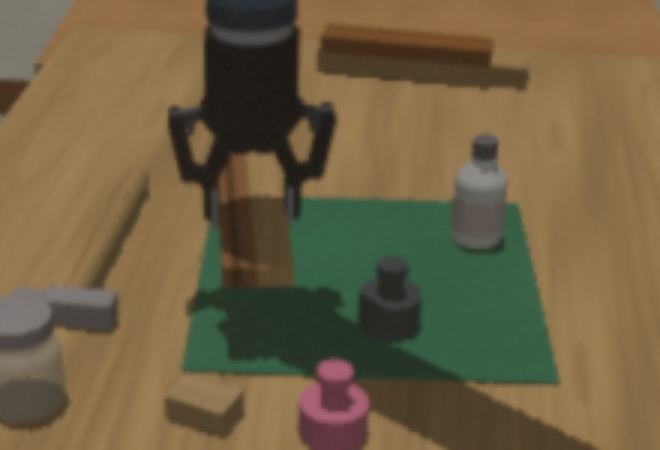

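Board is held level and clear of the mat (crop 255,220). Carrying it over.

```bash
python3 -m inch '0 0 -20 0 48;0 0 -45 0 48;20 -1 -68 0 48;50 -2 -68 0 48;85 -3 -68 0 48'; python3 -m inch '35 -1 0 0.02 48;75 -3 0 0.04 48;115 -5 0 0.06 48;155 -6 0 0.08 48;195 -8 0 0.1 48'; python3 -m inch '0 0 0 0 48;0 0 0 0 48;0 0 0 0 48;0 0 0 0 48;0 0 0 0 48'; python3 -c "
from h import *
to(.536,.191,.13,94.9)"
```

```text
time_s: 26.28
tool_pos: [0.6079, -0.1038, 0.1302]
orientation: [3.141, 0.001, 1.767]
force: [0.6, -0.3, -1.3]
width: 0.0546
gripper_force: 64.3
time_s: 26.9
tool_pos: [0.5614, 0.0871, 0.1297]
orientation: [-3.142, -0.0, 1.668]
force: [-0.2, 0.0, -1.5]
width: 0.0548
gripper_force: 64.3
time_s: 27.52
tool_pos: [0.562, 0.085, 0.1292]
orientation: [-3.142, 0.0, 1.667]
force: [0.6, 0.1, -1.5]
width: 0.0541
gripper_force: 64.3
t27.52 p [0.562  0.085  0.1292] yaw 95.5 w0.054 -> shift [108.  -15.7  -0.8] turn 0.011
```

```bash
python3 -m inch '20 -3 0 0 48;45 -7 0 0.01 48;75 -11 0 0.011 48;100 -15 0 0.011 48;108 -15.7 0 0.011 48'; python3 -m inch '0 0 10 0 48;0 0 30 0 48;0 0 50 0 48;0 0 60 0 48;0 0 60 0 48'; python3 -m inch '0 0 0 0 48;0 0 0 0 48;0 0 0 0 48;0 0 0 0 48;0 0 0 0 48';python3 meas.py .055 .1 .4 .7 .05 .35; python3 -c "
from h import *
to(.536,.191,.038,94.9)"
```

```text
time_s: 28.15
tool_pos: [0.535, 0.1941, 0.1291]
orientation: [-3.141, -0.001, 1.661]
force: [-0.2, -0.7, -1.2]
width: 0.0544
gripper_force: 64.3
time_s: 28.78
tool_pos: [0.5347, 0.191, 0.0676]
orientation: [-3.139, 0.002, 1.657]
force: [0.2, 0.8, -1.3]
width: 0.0548
gripper_force: 64.3
time_s: 29.4
tool_pos: [0.5357, 0.192, 0.0694]
orientation: [3.141, -0.0, 1.658]
force: [-0.7, 0.3, -1.5]
width: 0.0545
gripper_force: 64.3
top 798 z0.0869 [537.8 137.6] [61.3 91.2] 6.0
side 2424 z0.0893 [531.6 214.1] [ 80.5 158.4] 7.5
t29.50 p [0.5356 0.192  0.0693] yaw 95.0 w0.055 -> shift [-1.   0.3 31.3] turn 0.002
```

```bash
python3 -m inch '-0.5 0 8 0 48;-0.5 0 16 0 48;-0.5 0 23 0 48;-0.5 0 27 0 48;-0.5 0 29 0 48'; python3 -m inch '0 0 0.5 0 48;0 0 1 0 48;0 0 1.5 0 48;0 0 2 0 48;0 0 2 0 48'; python3 meas.py .055 .064 .4 .7 .05 .35
```

```text
time_s: 30.12
tool_pos: [0.5355, 0.1913, 0.0397]
orientation: [-3.141, 0.0, 1.658]
force: [0.1, -0.3, -0.6]
width: 0.0545
gripper_force: 64.3
time_s: 30.75
tool_pos: [0.5357, 0.1915, 0.0382]
orientation: [3.142, -0.0, 1.658]
force: [0.1, -0.1, -1.7]
width: 0.0546
gripper_force: 64.3
top 456 z0.0571 [539.5 137.3] [57.7 90.3] 6.5
side 2015 z0.0582 [532.8 215.5] [ 80.7 152.9] 3.8
```

```bash
python3 -m inch '0 0 0.3 0 48;0 0 0.6 0 48;0 0 0.9 0 48;0 0 1 0 48;0 0 1 0 48'; python3 -m inch '0 0 0.3 0 48;0 0 0.6 0 48;0 0 0.8 0 48;0 0 0.8 0 48;0 0 0.8 0 48'
```

```text
time_s: 31.48
tool_pos: [0.5358, 0.1915, 0.0378]
orientation: [-3.141, -0.0, 1.658]
force: [-2.2, 0.1, 4.3]
width: 0.0545
gripper_force: 65.2
time_s: 32.1
tool_pos: [0.5357, 0.1915, 0.0378]
orientation: [-3.141, -0.001, 1.658]
force: [-5.0, -1.0, 10.3]
width: 0.0546
gripper_force: 65.8
```

```bash
python3 -m inch '0 0 0 0 56;0 0 0 0 58;0 0 0 0 60;0 0 0 0 64;0 0 0 0 68'; python3 -m inch '0 0 0 0 70;0 0 -10 0 70;0 0 -40 0 70;0 0 -80 0 70;0 0 -120 0 70'; python3 -m inch '-50 0 -60 0 70;-100 0 -60 0 70;-150 0 -60 0 60;-200 0 -60 0 60;-250 0 -60 0 60'; python3 -m inch '0 0 0 0 60;0 0 0 0 60;0 0 0 0 60;0 0 0 0 60;0 0 0 0 60'; python3 meas.py .05 .068 .4 .7 .05 .35;python3 meas.py .033 .05 .4 .66 .08 .35;python3 meas.py .045 .07 .45 .56 -.2 -.1; python3 -c "
from h import *
to(.5055,-.144,.14,90)
p,d=load('side');cv2.imwrite('pics/s4.png',cv2.resize(p[180:330,250:470,::-1],None,fx=3,fy=3))"
```

```text
time_s: 32.72
tool_pos: [0.5357, 0.1914, 0.0363]
orientation: [-3.142, 0.0, 1.658]
force: [0.5, 0.6, 0.2]
width: 0.0677
gripper_force: 0.0
time_s: 33.35
tool_pos: [0.5357, 0.1913, 0.1581]
orientation: [3.141, -0.0, 1.657]
force: [1.2, 0.2, 0.3]
width: 0.0699
gripper_force: 0.0
time_s: 33.98
tool_pos: [0.5575, -0.0593, 0.2174]
orientation: [3.14, -0.001, 1.658]
force: [0.7, -0.1, -0.1]
width: 0.0598
gripper_force: 0.0
time_s: 34.6
tool_pos: [0.5575, -0.0566, 0.2164]
orientation: [-3.141, -0.0, 1.66]
force: [-0.3, -0.3, -0.2]
width: 0.0597
gripper_force: 0.0
top 1841 z0.0552 [534.8 191.7] [ 58.5 199.9] 5.2
side 2559 z0.0579 [534.9 190.7] [ 56.2 203.1] 4.9
top 119 z0.0373 [572.7 268.9] [26.  28.9] 3.2
top 57 z0.0376 [578.2 121.1] [11.9 29. ] 9.6
top 55 z0.0381 [509.3 118. ] [ 9.7 35.9] 4.7
top 118 z0.0376 [487.6 261.1] [25.1 30.1] 1.1
side 86 z0.0399 [576.7 121. ] [12.  31.6] 8.6
side 64 z0.0398 [508.3 113. ] [ 8.1 32.3] 4.8
side 595 z0.0396 [530.2 271.7] [109.6  41.6] 3.7
side 90 z0.0595 [ 504.6 -142.2] [24.5 24.8] 2.4
t34.90 p [ 0.5574 -0.0576  0.2164] yaw 95.0 w0.060 -> shift [-81.5 -59.2  76.4] turn 0.087
```

View pics/s4.png

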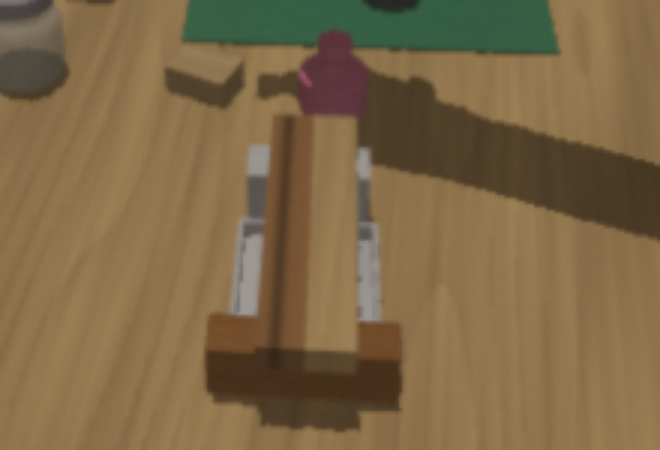

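Board lies level and square across both bearers (crop 310,240), centred within about 1 mm of the tray's middle. Now the dark weight.

```bash
python3 -m inch '-20 -15 15 0.02 52;-40 -30 30 0.04 52;-60 -45 50 0.06 52;-81 -59 76 0.087 52;-81 -59 76 0.087 52'; python3 -m inch '0 0 0 0 52;0 0 0 0 52;0 0 0 0 52;0 0 0 0 52;0 0 0 0 52'; python3 -c "
from h import *
to(.5055,-.144,.038,90)"
```

```text
time_s: 35.52
tool_pos: [0.5017, -0.1459, 0.1383]
orientation: [-3.136, 0.0, 1.565]
force: [-0.7, 0.8, -0.2]
width: 0.052
gripper_force: 0.0
time_s: 36.15
tool_pos: [0.5059, -0.1432, 0.1406]
orientation: [3.141, -0.0, 1.571]
force: [0.6, 0.2, 0.5]
width: 0.0519
gripper_force: 0.0
t36.15 p [ 0.5059 -0.1432  0.1406] yaw 90.0 w0.052 -> shift [ -0.8  -0.4 102.6] turn 0.001
```

```bash
python3 -m inch '-0.8 -0.4 30 0 52;-0.8 -0.4 60 0 52;-0.8 -0.4 85 0 52;-0.8 -0.4 98 0 52;-0.8 -0.4 102.5 0 52'; python3 -m inch '0 0 0 0 52;0 0 0 0 40;0 0 0 0 30;0 0 0 0 18;0 0 0 0 18' 80; python3 -m inch '0 0 0 0 18;0 0 -15 0 18;0 0 -40 0 18;0 0 -70 0 18;0 0 -110 0 18'; python3 -m inch '0 0 0 0 18;0 0 0 0 18;0 0 0 0 18;0 0 0 0 18;0 0 0 0 18'; python3 -c "
from h import *
to(.536,.191,.15,90)
p,d=grab('side');cv2.imwrite('pics/s5.png',cv2.resize(p[40:190,280:500,::-1],None,fx=3,fy=3))"
```

```text
time_s: 36.78
tool_pos: [0.505, -0.1443, 0.0374]
orientation: [-3.141, 0.0, 1.571]
force: [0.2, 0.4, -0.0]
width: 0.052
gripper_force: 0.0
time_s: 37.4
tool_pos: [0.5067, -0.1444, 0.0389]
orientation: [3.139, 0.0, 1.571]
force: [0.6, 0.6, 5.3]
width: 0.023
gripper_force: 78.3
time_s: 38.02
tool_pos: [0.5018, -0.1435, 0.1468]
orientation: [-3.135, -0.001, 1.57]
force: [-0.1, 0.3, -5.4]
width: 0.0228
gripper_force: 79.1
time_s: 38.65
tool_pos: [0.5047, -0.1443, 0.1472]
orientation: [-3.14, 0.0, 1.571]
force: [-0.3, 0.1, -5.6]
width: 0.0227
gripper_force: 79.1
t38.65 p [ 0.5047 -0.1443  0.1472] yaw 90.0 w0.023 -> shift [335.3  31.2  -2.9] turn -0.000
```

View pics/s5.png

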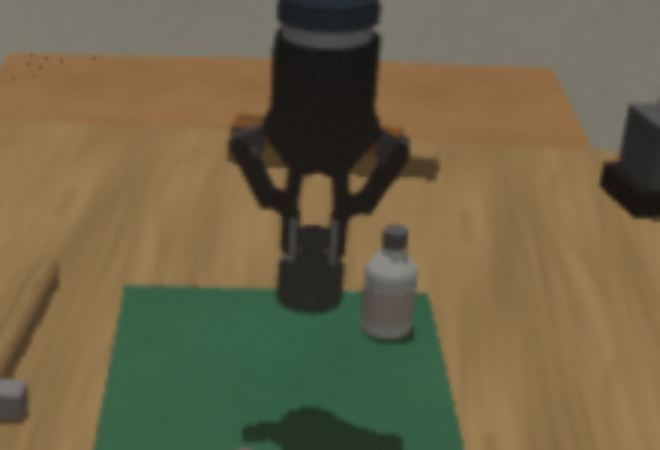

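Weight hangs upright in the grip (crop 310,265). Carrying it to the board's middle.

```bash
python3 -m inch '15 1.4 -3 0 18;40 3.7 -5 0 18;75 7 -5 0 18;115 10.6 -5 0 18;155 14.4 -5 0 18'; python3 -m inch '40 3.7 0 0 18;80 7.4 0 0 18;120 11 0 0 18;150 14 0 0 18;170 16 0 0 18'; python3 -m inch '0 0 0 0 18;0 0 0 0 18;0 0 0 0 18;0 0 0 0 18;0 0 0 0 18'; python3 -c "
from h import *
to(.535,.1912,.1,90)"
```

```text
time_s: 39.33
tool_pos: [0.5198, 0.0134, 0.1533]
orientation: [3.141, -0.001, 1.572]
force: [0.2, 0.2, -5.8]
width: 0.0228
gripper_force: 79.1
time_s: 39.95
tool_pos: [0.5351, 0.1844, 0.153]
orientation: [-3.141, -0.001, 1.575]
force: [-0.7, 0.0, -4.7]
width: 0.0229
gripper_force: 79.1
time_s: 40.58
tool_pos: [0.5357, 0.1801, 0.1529]
orientation: [-3.142, 0.0, 1.57]
force: [1.2, 0.4, -5.5]
width: 0.0229
gripper_force: 79.1
t40.58 p [0.5357 0.1801 0.1529] yaw 89.9 w0.023 -> shift [11.1 -0.8 52.9] turn -0.001
```

```bash
python3 -m inch '5 -0.8 0 0 18;11 -0.8 10 0 18;11 -0.8 28 0 18;11 -0.8 44 0 18;11 -0.8 53 0 18'; python3 -m inch '0 0 2 0 18;0 0 4 0 18;0 0 5.5 0 18;0 0 6.5 0 18;0 0 7 0 18'; python3 -m inch '0 0 0.3 0 18;0 0 0.6 0 18;0 0 0.9 0 18;0 0 1 0 18;0 0 1 0 18'
```

```text
time_s: 41.2
tool_pos: [0.5335, 0.191, 0.0976]
orientation: [-3.138, 0.002, 1.571]
force: [0.7, -0.4, -4.0]
width: 0.0228
gripper_force: 79.1
time_s: 41.82
tool_pos: [0.535, 0.1919, 0.0931]
orientation: [3.141, -0.0, 1.571]
force: [0.4, -0.1, -4.9]
width: 0.0227
gripper_force: 79.2
time_s: 42.45
tool_pos: [0.5355, 0.192, 0.0928]
orientation: [3.141, -0.001, 1.571]
force: [-1.0, -0.6, 5.2]
width: 0.0229
gripper_force: 80.1
```

Contact. Release, lift clear and look.

```bash
python3 -m inch '0 0 0 0 26;0 0 0 0 30;0 0 0 0 36;0 0 0 0 45;0 0 0 0 52'; python3 -m inch '0 0 -10 0 52;0 0 -35 0 52;0 0 -70 0 52;0 0 -100 0 60;0 0 -130 0 70'; python3 -m inch '-50 0 0 0 70;-100 0 0 0 70;-150 0 0 0 70;-200 0 0 0 70;-250 0 0 0 70'; python3 -m inch '0 0 0 0 70;0 0 0 0 70;0 0 0 0 70;0 0 0 0 70;0 0 0 0 70'; echo W;python3 meas.py .105 .13 .4 .7 .05 .35;echo B;python3 meas.py .05 .068 .4 .7 .05 .35;echo G;python3 meas.py .09 .12 .4 .47 -.35 -.25; python3 -c "
from h import *
to(.4345,-.300,.16,90)"
```

```text
time_s: 43.08
tool_pos: [0.5349, 0.1917, 0.0918]
orientation: [3.142, 0.0, 1.571]
force: [-0.4, 0.2, 0.0]
width: 0.0523
gripper_force: 0.0
time_s: 43.7
tool_pos: [0.5351, 0.1916, 0.2237]
orientation: [3.141, -0.001, 1.57]
force: [-0.5, -0.6, -0.1]
width: 0.0702
gripper_force: 0.0
time_s: 44.32
tool_pos: [0.5349, -0.0599, 0.2228]
orientation: [3.14, -0.001, 1.571]
force: [1.0, -0.4, 0.4]
width: 0.0699
gripper_force: 0.0
time_s: 44.95
tool_pos: [0.535, -0.0572, 0.2218]
orientation: [-3.141, -0.0, 1.573]
force: [0.1, 1.1, -0.7]
width: 0.0699
gripper_force: 0.0
W
top 100 z0.1132 [535.  190.2] [24.1 23.8] 2.1
side 178 z0.1154 [535.  191.1] [24.7 25.1] 2.7
B
top 1468 z0.0554 [534.5 192.1] [ 59.  200.3] 4.9
side 1778 z0.0578 [535.  190.7] [ 56.2 203.4] 5.1
G
top 83 z0.1009 [ 433.3 -301.4] [21.7 21.6] 45.0
side 65 z0.1001 [ 435.6 -300.1] [21.2 23. ] 80.0
t45.25 p [ 0.5349 -0.0582  0.2219] yaw 90.0 w0.070 -> shift [-241.7 -100.4   61.9] turn 0.000
```

Weight and board are within 1 mm. Glue bottle last.

```bash
python3 -m inch '-48 -20 10 0 72;-96 -40 20 0 72;-145 -60 35 0 72;-193 -80 50 0 72;-242 -100 62 0 72'; python3 -m inch '0 0 0 0 72;0 0 0 0 72;0 0 0 0 72;0 0 0 0 72;0 0 0 0 72'; python3 -c "
from h import *
to(.4345,-.3005,.038,90)"
```

```text
time_s: 45.88
tool_pos: [0.4343, -0.3014, 0.1595]
orientation: [3.141, -0.0, 1.571]
force: [1.1, -0.2, 0.9]
width: 0.0719
gripper_force: 0.0
time_s: 46.5
tool_pos: [0.4356, -0.2993, 0.1601]
orientation: [3.141, -0.0, 1.573]
force: [-0.5, 0.6, -0.4]
width: 0.072
gripper_force: 0.0
t46.50 p [ 0.4356 -0.2993  0.1601] yaw 90.1 w0.072 -> shift [ -1.2  -1.2 122.1] turn 0.002
```

```bash
python3 -m inch '-1.2 -1.2 30 0 72;-1.2 -1.2 60 0 72;-1.2 -1.2 90 0 72;-1.2 -1.2 112 0 72;-1.2 -1.2 122 0 72'; python3 -m inch '0 0 0 0 65;0 0 0 0 55;0 0 0 0 48;0 0 0 0 42;0 0 0 0 40' 40; python3 -m inch '0 0 0 0 40;0 0 -20 0 40;0 0 -50 0 40;0 0 -90 0 40;0 0 -135 0 40'; python3 -m inch '0 0 0 0 40;0 0 0 0 40;0 0 0 0 40;0 0 0 0 40;0 0 0 0 40'; python3 -c "
from h import *
to(.625,.1986,.175,92)
p,d=grab('side');cv2.imwrite('pics/s6.png',cv2.resize(p[20:170,300:520,::-1],None,fx=3,fy=3))"
```

```text
time_s: 47.12
tool_pos: [0.4333, -0.3006, 0.0367]
orientation: [-3.14, -0.001, 1.572]
force: [-1.2, -0.1, 0.2]
width: 0.0719
gripper_force: 0.0
time_s: 47.75
tool_pos: [0.4349, -0.3021, 0.0393]
orientation: [3.139, 0.001, 1.571]
force: [-0.4, 0.5, 7.1]
width: 0.0468
gripper_force: 40.8
time_s: 48.38
tool_pos: [0.4326, -0.301, 0.1741]
orientation: [-3.14, -0.001, 1.57]
force: [0.6, -0.2, -1.3]
width: 0.0461
gripper_force: 41.9
time_s: 49.0
tool_pos: [0.4332, -0.3013, 0.1722]
orientation: [-3.14, -0.0, 1.571]
force: [-0.6, 0.3, -1.4]
width: 0.0468
gripper_force: 42.0
t49.00 p [ 0.4332 -0.3013  0.1722] yaw 90.0 w0.047 -> shift [499.9 191.8  -3.1] turn -0.035
```

View pics/s6.png

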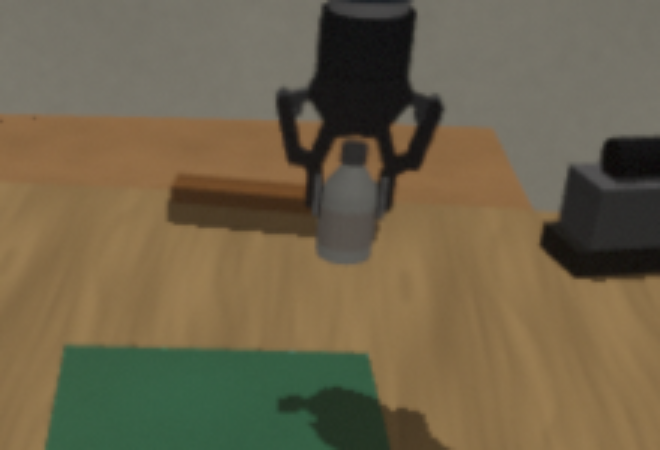

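Bottle is held upright (crop 347,210; same slight picture lean as when it stood). Carrying it.

```bash
python3 -m inch '20 8 -3 0 40;60 23 -3 0 40;100 38 -3 0 40;140 54 -3 0 40;180 69 -3 0 40'; python3 -m inch '40 15 0 0 40;85 33 0 0 40;130 50 0 0 40;175 67 0 0 40;215 83 0 0 40'; python3 -m inch '30 12 0 0 40;60 23 0 0 40;85 33 0 0 40;100 38 0 0 40;105 40 0 0 40'; python3 -m inch '0 0 0 0 40;0 0 0 0 40;0 0 0 0 40;0 0 0 0 40;0 0 0 0 40'; python3 -c "
from h import *
to(.625,.1986,.06,92)"
```

```text
time_s: 49.68
tool_pos: [0.5032, -0.1202, 0.1759]
orientation: [3.141, 0.0, 1.571]
force: [0.5, -0.4, -1.5]
width: 0.0464
gripper_force: 42.0
time_s: 50.3
tool_pos: [0.5861, 0.0957, 0.1756]
orientation: [-3.141, -0.0, 1.572]
force: [0.2, -0.8, -1.9]
width: 0.0468
gripper_force: 42.0
time_s: 50.92
tool_pos: [0.6255, 0.1995, 0.1754]
orientation: [-3.141, 0.0, 1.572]
force: [-0.3, -0.6, -1.9]
width: 0.0467
gripper_force: 42.0
time_s: 51.55
tool_pos: [0.6256, 0.1984, 0.176]
orientation: [-3.142, -0.0, 1.571]
force: [-0.0, -0.0, -1.8]
width: 0.0463
gripper_force: 42.0
t51.55 p [0.6256 0.1984 0.176 ] yaw 90.0 w0.046 -> shift [  0.2  -0.6 116. ] turn -0.035
```

```bash
python3 -m inch '0 0 20 0 40;0 0 50 0 40;0 0 85 0 40;0 0 115 0 40;0 0 132 0 40'; python3 -m inch '0 0 2 0 40;0 0 4 0 40;0 0 6 0 40;0 0 7 0 40;0 0 8 0 40'; python3 -m inch '0 0 0.4 0 40;0 0 0.8 0 40;0 0 1.2 0 40;0 0 1.5 0 40;0 0 1.5 0 40'
```

```text
time_s: 52.18
tool_pos: [0.6235, 0.1982, 0.0405]
orientation: [-3.137, 0.002, 1.571]
force: [-0.6, 0.0, -1.2]
width: 0.0462
gripper_force: 41.9
time_s: 52.8
tool_pos: [0.626, 0.1988, 0.0364]
orientation: [3.141, -0.0, 1.571]
force: [-1.3, -0.2, -1.5]
width: 0.0462
gripper_force: 41.9
time_s: 53.42
tool_pos: [0.6258, 0.1987, 0.0353]
orientation: [-3.141, -0.001, 1.571]
force: [-2.2, -1.0, 4.9]
width: 0.0467
gripper_force: 42.6
```

```bash
python3 -m inch '0 0 0 0 49;0 0 0 0 52;0 0 0 0 55;0 0 0 0 58;0 0 0 0 60'; python3 -m inch '0 0 -8 0 60;0 0 -30 0 60;0 0 -70 0 60;0 0 -120 0 60;0 0 -170 0 60'; python3 -m inch '-50 0 0 0 60;-100 0 0 0 60;-150 0 0 0 60;-200 0 0 0 60;-250 0 0 0 60'; python3 -m inch '-50 0 0 0 60;-100 0 0 0 60;-100 0 0 0 60;-100 0 0 0 60;-100 0 0 0 60'; echo G;python3 meas.py .09 .105 .59 .68 .15 .25; echo W;python3 meas.py .105 .13 .5 .57 .05 .35;echo B;python3 meas.py .05 .064 .4 .59 .05 .35;echo others;python3 meas.py .012 .1 .55 .85 -.4 .05; python3 -c "
from h import *
p,d=load('top');cv2.imwrite('pics/t7.png',cv2.resize(p[100:300,190:460,::-1],None,fx=2.9,fy=2.9))
p,d=load('side');cv2.imwrite('pics/s7.png',cv2.resize(p[120:340,220:450,::-1],None,fx=2.7,fy=2.7))"
```

```text
time_s: 54.05
tool_pos: [0.6257, 0.1985, 0.0343]
orientation: [-3.142, 0.0, 1.571]
force: [0.1, 0.2, 0.3]
width: 0.0599
gripper_force: 0.0
time_s: 54.68
tool_pos: [0.626, 0.1983, 0.2079]
orientation: [3.14, -0.001, 1.57]
force: [0.4, -0.5, 0.6]
width: 0.0598
gripper_force: 0.0
time_s: 55.3
tool_pos: [0.626, -0.0533, 0.2066]
orientation: [3.139, -0.001, 1.57]
force: [-0.5, 1.0, -0.8]
width: 0.0601
gripper_force: 0.0
time_s: 55.92
tool_pos: [0.6264, -0.149, 0.2048]
orientation: [3.141, -0.001, 1.574]
force: [-0.4, 0.9, 0.5]
width: 0.0601
gripper_force: 0.0
G
top 73 z0.0975 [625.3 199. ] [22.5 20.1] 4.5
side 139 z0.0992 [624.6 199.1] [22.3 22.3] 76.3
W
top 100 z0.1131 [535.3 190.1] [23.8 23.6] 2.3
side 176 z0.1155 [535.1 191.4] [24.2 25. ] 7.7
B
top 1471 z0.0554 [534.3 192. ] [ 59.2 200.1] 4.8
side 1725 z0.0578 [534.8 191.2] [ 56.2 202.1] 5.0
others
top 577 z0.0758 [775.9  -2.5] [58.8 60.4] 47.7
top 499 z0.0216 [ 777.  -144.6] [81.7 88.1] 89.1
top 268 z0.0193 [637.1  -3.2] [35.9 50.1] 71.9
top 71 z0.0272 [557.2   4.1] [13.3 43.4] 1.5
side 1558 z0.0291 [ 780.5 -164.8] [ 87.8 390.1] 3.6
side 302 z0.0219 [636.4  -4. ] [38.6 50.5] 71.9
side 89 z0.0302 [556.7   5.8] [13.  41.4] 0.2
```

View pics/t7.png

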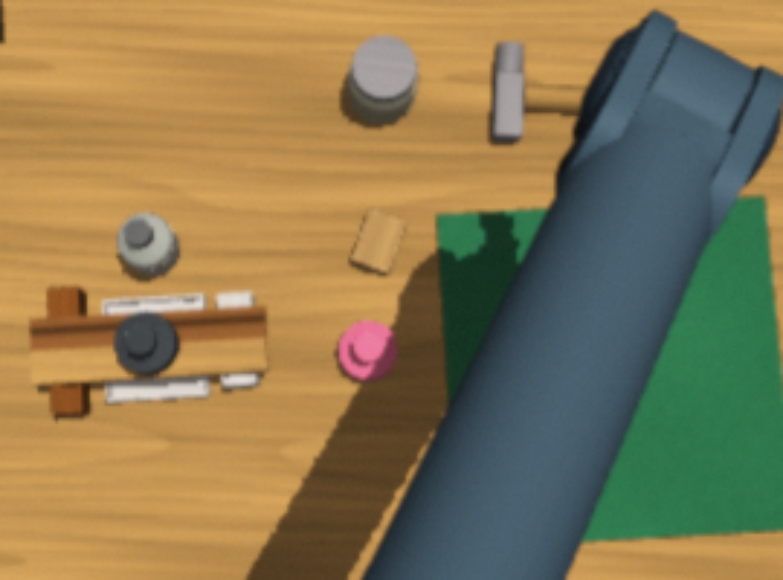

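View pics/s7.png

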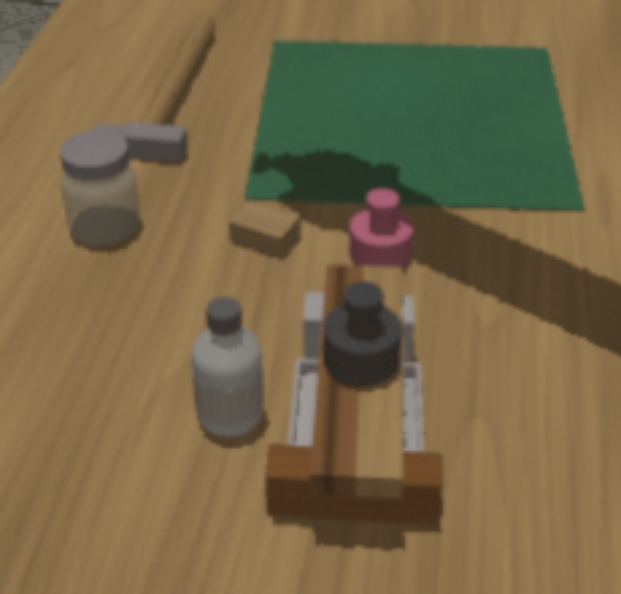

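The final views show the stack as asked: weight at crop (146,343) on the board, and the bottle upright behind the tray at (147,245). The offcut, jar and hammer have not moved. Handing in.

```bash
python3 -c "
from cell import arm
print(arm.sign_off())"
```

```text
the job is handed in; nothing more can be done
None
```

The job is done and handed in at about 56 s: both bearers, board, weight and glue bottle are placed within about 2 mm of target (measured by camera), and the offcut, jar and hammer were not disturbed.

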